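# Thread the spindle through a craft-tape dispenser and its roll

### The arm

A 7-joint arm with a two-finger parallel gripper is mounted at the origin on the work surface. World frame = base frame: x ahead of the robot, y to its left, z up, the work surface at z = 0. Lengths are in mm, angles in rad, forces in N, time in s.
With the tool pointing down it reaches from about 400 to 900 mm from the base axis. Payload 5.6 kg.
Tool frame: the origin (TCP) lies midway between the tips of the shut fingers; the grasp point (between the pads) lies 19 mm behind it; x points along the fingers, y is the direction in which the jaws open and shut, and the axes are right-handed (so a half turn about x gives the same grasp; the last joint's range is limited). The gripper opens to 92 mm and grips with 3 to 60 N. Pads are 20 mm wide; open, the fingers measure 128 mm over their backs; the gripper's body (75 mm by 189 mm) begins 69 mm behind the grasp point.
Start: joints at [-1.349, 0.468, -0.012, 1.603, 0.006, 1.071, -0.056], TCP at [170.157, 627.34, 214.592] pointing down, gripper open.
Joint ranges: [-2.53, 2.53], [-0.31, 2.02], [-1.57, 1.55], [0.28, 2.44], [-1.29, 4.43], [0.15, 1.84], [-2.92, 2.92]. Speed limits (rad/s): [2.57, 2.57, 3.14, 3.14, 3.14, 3.14, 3.14].

### API

Orientations are given as a rotation vector (axis times angle).
In Python, from cell import robot, grip, kin, viewer gives the robot as it stands. Calls block until the motion is done:
- robot.movep(position, orientation): joint-space move of the TCP to a pose.
- robot.servo_line(position, feed=150, rotation=None): straight line of the TCP; rotation=None keeps the orientation; feed is the mean speed in mm/s.
- robot.goto_joints(angles): joint-space move.
- grip(opening, newtons=None): opening from 0.0 (shut) to 1.0 (fully open); newtons is the grip in N (None keeps the last); returns when the fingers have stopped.
- robot.hold(seconds).
- kin.ik(position, orientation): joint angles nearest the present ones, or None.
- robot.observe(): the state.
- viewer.read_camera(name): name is "side" or "top" or "wrist"; returns the picture (420x560x3 uint8, red, green, blue); there is no depth.
- viewer.camera_info(name): a dict with "camera_matrix" (3x3 intrinsics, pixels), "R" (3x3) and "t" (3): a world point X has camera coordinates R X + t. Camera axes: x right, y down, z forward; pixel columns grow to the right and rows downward; lengths in mm; the calibration is good to about 2 mm. A picture is of the moment at which its call begins: read the wrist's pose just before it. camera_info takes no time and is no camera call; for the wrist camera it gives the pose at the moment of the call.
A pose or a line that the arm cannot do raises robot.IKError and nothing moves.
- robot.job_done(): hands the job in, once; it reports no verdict.
Trained networks look in the newest picture that a camera, given by its name, has taken for a name from the list of things; names that differ only in an ending like _2 or _b are one class to them, and where a whole thing is asked for, a point or a joint stands for the part that bears it (a point fixed in the world has none). Each returns a list of dicts, best first, with "confidence" (0 to 1); they miss things now and then, are a little off and sometimes report something else, mostly with a low value. They report only what shows in the picture. A call takes as long as a camera call.
- viewer.silhouettes(name, camera): "mask" (420x560 bool, what is visible of it).
- viewer.pinpoint(name, camera): "at" ([x, y, z] in mm, in the coordinates of the camera as it stood for that picture, good to about 4 mm: a listed point, or the origin of a listed thing).
The state is a dict: "t": time; "joints": joint angles; "joint_velocities": joint speeds; "joint_torque": joint torques, N m; "tcp_pos": TCP position; "tcp_rot": TCP orientation; "contact_force": force on the tool from outside, world axes, zero at the start; "wrist_torque": the same for the moment, N m; "grip_width": opening from 0.0 (shut) to 1.0 (fully open).
Only numpy, scipy, OpenCV 4.12 (cv2) and the standard library are available. Lean on these libraries where they do the work, as an engineer would, in place of code of your own. Each camera call takes 0.05 s, during which the arm holds its last target.

### The job

A new roll of tape has been dropped into the wooden dispenser but is not on its spindle yet. Take the flanged spindle from the wooden rest and thread it through the left cheek, the roll's core and the floating bush in the right cheek (feel for the bush, which may lie off centre), then push it home until its flange is flush on the left cheek, the spindle square across and the roll hanging on it. Press gently, never force it, and leave the cup, the glue bottle and the jar where they are.

Things in the scene. Friction and masses are not known exactly. Their poses are not given: they have to be found in the camera images.
- dispenser: Plywood tape dispenser, fixed on suction feet. Origin: centre of its underside; x from cutter bar to back, y along the spindle axis, z up. Base 170 (x -95 to 75) x 92 mm, top 30 mm up, with a well 48 mm wide in x in which the roll stands. Cheeks 12 mm thick at y 28 to 40 (left) and -40 to -28 (right), 60 mm wide in x, top 100 mm up. Toothed steel bar at x -97, up to 57 mm. +y side is kept free.
- bore_left (a point): Centre of the through bore, diameter 20.5 mm, of the left (+y) cheek, at the cheek's outer face, 70 mm above the table; axes as the dispenser's (y along the bore, pointing out of the dispenser). The spindle goes in here.
- window_right (a point): Centre of the 28 mm round window in the right (-y) cheek, at its outer face, opposite the bore, 80 mm from it. In the window floats a white nylon bush, 8 mm thick (y -30 to -38), bore 11 mm. It may lie up to 5 mm off centre both fore-aft and up-down (not told: feel for it); friction (2.5 N) keeps it where it is left, and it follows the spindle once the nose is in.
- roll_mid (a point): Centre of the loose orange tape roll (0.2 kg, 80 mm across, 46 mm wide, core hole 26 mm; y along its axis). It stands in the well, centre 7.6 mm below the bore axis, so that the core's top is 3.6 mm lower than the top of the spindle's thick part in the bore: the spindle's taper lifts it on the way through. Hung on the spindle its centre is 4 to 6 mm below the bore axis. It slides up to 5 mm to either cheek.
- spindle_mid (a point): Middle of the loose spindle (60 g), on its axis; y from nose to flange. It starts level in the rest, axis 40 mm up. From the flange's inner face: tube 18 mm across for 56 mm, taper to 66 mm, steel journal 9 mm across, nose tapering over its last 3 mm to a flat 6 mm across at 108 mm. Fingers beside the flange meet the left cheek 25 to 30 mm early, with the nose in the bush: let go, push the flange home.
- spindle_head (a point): Centre of the inner face (the one that comes to rest on the cheek) of the spindle's red flange, 32 mm across, 6 mm thick; axes as spindle_mid, which is 51 mm away. The rest holds the spindle from 32 to 40 and from 84 to 92 mm from here (give or take 2 mm); between flange and rest the tube is bare.
- spindle_tip (a point): Centre of the flat end of the spindle's nose, 108 mm from spindle_head; axes as spindle_mid. It meets the bush 70 mm in from the left cheek's outer face. Until then the left bore lets the spindle tilt about 0.2 rad any way, so that the tip can feel around for the bush by some 10 mm. With the flange home it stands 28 mm out of the right cheek.
- rest: Wooden tool rest, fixed: base 50 (x) x 72 (y) x 8 mm; two walls across it at y = 26 and -26, 8 mm thick, 44 mm high, notched to carry the spindle: 20 mm wide, floor 31 mm up at y = 26; 11 mm wide, floor 35.5 mm up at y = -26. Origin: centre of its underside. The spindle lies along its y, the flange beyond its +y end.
- paper_cup: White paper cup, 72 mm across the rim, 85 mm high, loose, upright, on the dispenser's -y side towards its back. Origin: centre of its underside. Leave alone.
- glue_bottle: Small white glue bottle with orange cap, 28 mm across, 85 mm high, loose, upright, on the dispenser's -y side. Origin: centre of its underside. Leave alone.
- bead_jar: Glass jar with blue lid, 54 mm across, 60 mm high, loose, upright, behind the dispenser. Origin: centre of its underside. Leave alone.

How it is judged:
By the outcome, as a careful person would: the job done as asked, in the order asked, and still so for the second after the job is handed in, with the robot touching nothing.
It also fails if it takes over 72 s, if anything falls off the work surface, if the arm or the gripper's body presses on something with over 40 N, if the wrist force passes 120 N, or if a joint passes its speed limit or range.

## Working session

There is one attempt and no reset: what is moved stays moved. The work goes in short steps, each a Python script; the robot and the scene stay as the last script left them, time stands still between calls to the robot, and variables do not carry over. Pictures are saved under pics/ and viewed, and the job is handed in when it is done.

```bash
ls; mkdir -p pics; cat > h.py <<'E'
import numpy as np, cv2
from cell import robot, grip, kin, viewer
from scipy.spatial.transform import Rotation as R
def shot(cam,fn):
    im=viewer.read_camera(cam); cv2.imwrite('pics/'+fn,im[:,:,::-1].copy()); return im
def toworld(cam,p,info=None):
    i=info or viewer.camera_info(cam); return np.array(i['R']).T@(np.array(p)-np.array(i['t']))
def proj(cam,X,info=None):
    i=info or viewer.camera_info(cam); c=np.array(i['R'])@np.array(X)+np.array(i['t']); q=np.array(i['camera_matrix'])@c; return q[:2]/q[2]
E
python3 - <<'E'
from h import *
np.set_printoptions(precision=1,suppress=True)
names="dispenser bore_left window_right roll_mid spindle_mid spindle_head spindle_tip rest paper_cup glue_bottle bead_jar".split()
for c in ["side","top","wrist"]:
    shot(c,c+'0.png')
    i=viewer.camera_info(c)
    print(c,'cam at',-np.array(i['R']).T@np.array(i['t']), 'axis',np.array(i['R'])[2], i['camera_matrix'][0][0])
    for n in names:
        for d in viewer.pinpoint(n,c)[:2]:
            print(n,round(d['confidence'],2),toworld(c,d['at'],i),proj(c,toworld(c,d['at'],i),i))
print(robot.observe())
E
```

```text
pics
side cam at [ 293.6 -606.1  905.9] axis [ 0.3  0.6 -0.8] 469.7853242472471
dispenser 0.84 [546.1 -95.5  -0.6] [272.6 271.4]
window_right 0.8 [ 554.2 -131.9   67. ] [283.5 265.4]
roll_mid 0.92 [543.3 -92.3  64.2] [270.2 254.6]
spindle_mid 0.55 [560.9 297.7  43.8] [208.  149.9]
spindle_head 0.46 [582.7 352.6  42.3] [207.6 135.7]
spindle_tip 0.47 [534.7 253.3  41.8] [205.5 164. ]
rest 0.63 [558.6 291.9  -0. ] [210.  163.2]
paper_cup 0.97 [ 677.6 -198.3    0.5] [347.  281.4]
paper_cup 0.62 [541.7 -54.1  67.7] [261.3 241.2]
glue_bottle 0.82 [ 546.9 -241.5    1.3] [306.1 323.6]
bead_jar 0.61 [692.2 -42.3  -1.8] [315.6 230.1]
top cam at [ 508.9   18.  1146.2] axis [ 0.1  0.  -1. ] 453.67238454686895
dispenser 0.74 [551.4 -90.3  -0.3] [325.2 231.1]
bore_left 0.55 [537.9 -57.6  74.2] [314.3 235.8]
bore_left 0.42 [693.6 -42.6   1. ] [305.3 175.5]
window_right 0.59 [ 560.8 -134.4   70.6] [346.5 225.8]
roll_mid 0.6 [550.3 -94.1  63.3] [329.3 230.6]
spindle_mid 0.83 [569.3 302.3  42.3] [165.7 224.7]
spindle_head 0.87 [585.5 349.9  44.2] [146.2 218.2]
spindle_tip 0.67 [538.1 249.9  43.8] [186.8 237.3]
rest 0.89 [560.9 291.1  -1.6] [174.5 228.9]
paper_cup 0.8 [ 681.7 -197.1    0.5] [366.2 179.4]
glue_bottle 0.47 [ 552.7 -238.7    3.7] [384.6 229.9]
bead_jar 0.79 [696.  -42.5  -0.1] [305.2 174.6]
wrist cam at [ 90.2 648.9 383.7] axis [ 0.3 -0.1 -1. ] 310.853962364271
{'t': 1.8, 'joints': array([-1.3,  0.5, -0. ,  1.6,  0. ,  1.1, -0.1]), 'joint_velocities': array([ 0.,  0.,  0.,  0., -0., -0.,  0.]), 'joint_torque': array([  0. , -52. ,  -0. , -24.4,  -0.1,   0. ,   0. ]), 'tcp_pos': array([170.2, 627.3, 214.6]), 'tcp_rot': array([ 0.2,  1.6, -0.2]), 'contact_force': array([ 0.1, -0.4, -0.1]), 'wrist_torque': array([-0.1, -0. ,  0.1]), 'grip_width': 0.9964738616456228}
```

View images.

View pics/side0.png

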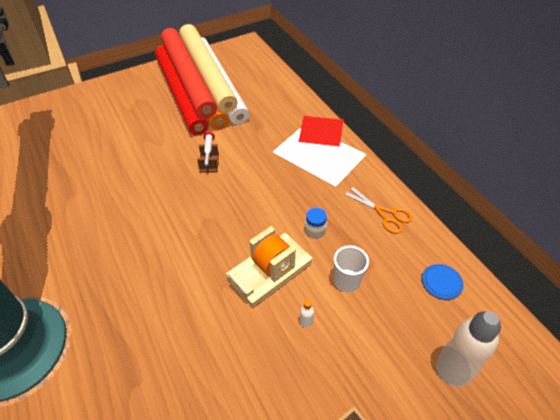

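View pics/top0.png

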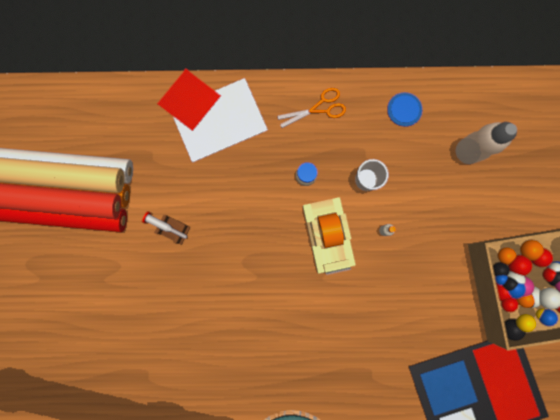

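View pics/wrist0.png

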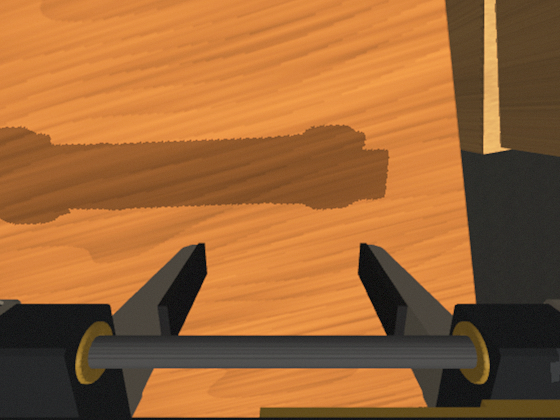

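```bash
python3 - <<'E'
from h import *
np.set_printoptions(precision=3,suppress=True)
o=robot.observe(); i=viewer.camera_info('wrist')
T=R.from_rotvec(o['tcp_rot']).as_matrix(); print(T)
C=-np.array(i['R']).T@np.array(i['t']); print('cam in tool',T.T@(C-o['tcp_pos'])); print('cam axes in tool (rows x,y,z)\n',np.array(i['R'])@T); print(i['camera_matrix'])
print(o['t'],o['tcp_rot'])
# candidate grasp/poses ik
def ori(xd,yd):
    xd=np.array(xd,float);xd/=np.linalg.norm(xd); yd=np.array(yd,float); yd-=xd*(yd@xd); yd/=np.linalg.norm(yd)
    return R.from_matrix(np.c_[xd,yd,np.cross(xd,yd)]).as_rotvec()
for s in (1,-1):
    a=np.array([.43,.9,0]); p=np.array([a[1],-a[0],0])*s
    print('grasp',s,kin.ik([578,336,21],ori([0,0,-1],p)))
    b=np.array([-.287,.958,0]); p=np.array([b[1],-b[0],0])*s
    print('insert',s,kin.ik([530,10,51],ori([0,0,-1],p)))
E
```

```text
[[ 0.     0.262  0.965]
 [ 0.     0.965 -0.262]
 [-1.     0.     0.   ]]
cam in tool [-169.087   -0.082  -82.833]
cam axes in tool (rows x,y,z)
 [[ 0.001  1.     0.   ]
 [-0.292  0.     0.956]
 [ 0.956 -0.001  0.292]]
[[310.854   0.    282.024]
 [  0.    310.854 209.035]
 [  0.      0.      1.   ]]
1.8 [ 0.208  1.561 -0.208]
grasp 1 [-0.847  0.752  0.388  1.686 -0.377  0.778 -0.728]
insert 1 [-0.449  0.534  0.461  2.033 -0.38   0.657  0.553]
grasp -1 [-0.446  0.737 -0.186  1.655  0.18   0.767  1.981]
insert -1 [-0.982  1.026  1.336  2.061 -1.159  1.138 -1.929]
```

```bash
cat >> h.py <<'E'
def ori(xd,yd):
    xd=np.array(xd,float);xd/=np.linalg.norm(xd); yd=np.array(yd,float); yd-=xd*(yd@xd); yd/=np.linalg.norm(yd)
    return R.from_matrix(np.c_[xd,yd,np.cross(xd,yd)]).as_rotvec()
def campose(target,v,dist,flip=1,off=0):
    v=np.array(v,float);v/=np.linalg.norm(v); cx=np.cross(v,[0,0,1.]); cx/=np.linalg.norm(cx); cx*=flip
    cy=np.cross(v,cx); cam=np.array(target)-dist*v+cy*off
    x=.956*v-.292*cy; return cam+169*x+83*(.292*v+.956*cy), ori(x,cx)
E
python3 - <<'E'
from h import *
np.set_printoptions(precision=2,suppress=True)
y=np.array([-.287,.958,0]); a=np.array([.43,.9,0])
for nm,t,d in [('rest',[575,325,40],-a),('left',[538,-57,70],-y),('right',[560,-133,70],y)]:
  for el in (75,60,50,40,30):
   for dist in (260,300):
    for f in (1,-1):
      e=np.radians(el); v=d*np.cos(e)+np.array([0,0,-np.sin(e)])
      p,o=campose(t,v,dist,f,20); q=kin.ik(p,o)
      if q is not None: print(nm,el,dist,f,p,q)
E
```

```text
rest 75 260 1 [604.08 385.87  98.77] [-0.66  1.02 -0.11  0.99  0.29  1.66  1.9 ]
rest 75 260 -1 [562.44 298.7  124.59] [-0.88  0.56  0.48  1.76 -0.35  0.88 -0.69]
rest 75 300 1 [608.54 395.19 137.42] [-0.67  1.   -0.11  0.93  0.29  1.73  1.91]
rest 75 300 -1 [566.89 308.02 163.24] [-0.89  0.52  0.48  1.71 -0.32  0.95 -0.73]
rest 60 260 -1 [572.28 319.32 129.25] [-0.94  0.71  0.51  1.52 -0.21  1.18 -0.86]
rest 60 300 -1 [580.89 337.33 163.92] [-0.95  0.7   0.51  1.44 -0.2   1.26 -0.88]
rest 50 260 -1 [579.   333.37 128.99] [-0.96  0.84  0.53  1.34 -0.16  1.39 -0.91]
rest 50 300 -1 [590.07 356.54 159.67] [-0.96  0.85  0.53  1.25 -0.17  1.47 -0.92]
rest 40 260 -1 [585.6  347.19 126.03] [-0.97  0.97  0.55  1.15 -0.13  1.6  -0.94]
rest 40 300 -1 [598.8  374.81 151.78] [-0.96  1.    0.55  1.03 -0.14  1.69 -0.95]
rest 30 260 -1 [591.89 360.34 120.44] [-0.95  1.12  0.56  0.95 -0.1   1.81 -0.95]
left 75 260 1 [518.63   7.66 128.73] [-0.39  0.42 -0.04  2.07  0.75  0.9   2.45]
left 75 260 -1 [546.35 -84.87 154.61] [-0.53  0.48  0.83  1.93 -0.47  0.95  0.83]
left 75 300 1 [515.66  17.58 167.37] 
[... 2184 characters left out ...]
   1.8   1.13]
right 50 260 -1 [ 562.7  -142.    158.98] [-0.42  1.01  1.34  1.71 -1.07  1.7  -1.7 ]
right 50 300 1 [ 592.06 -240.01  125.34] [ 0.54  1.04  0.12  1.14 -0.64  1.84  1.06]
right 50 300 -1 [ 570.08 -166.63  189.62] [-0.37  0.98  1.34  1.64 -1.04  1.74 -1.72]
right 40 260 1 [ 585.54 -218.24   79.39] [ 0.72  1.19 -0.23  1.08 -0.49  1.83  0.94]
right 40 260 -1 [ 567.09 -156.66  156.  ] [-0.22  0.95  1.11  1.6  -1.01  1.75 -1.74]
right 40 300 -1 [ 575.88 -186.02  181.71] [-0.16  0.95  1.11  1.52 -0.99  1.8  -1.76]
right 30 260 -1 [ 571.27 -170.61  150.4 ] [-0.01  0.95  0.88  1.48 -0.96  1.82 -1.79]
right 30 300 -1 [ 581.21 -203.79  170.4 ] [ 0.15  0.88  0.66  1.38 -0.83  1.78 -1.9 ]
```

```bash
python3 - <<'E'
from h import *
np.set_printoptions(precision=1,suppress=True)
y=np.array([-.287,.958,0]); a=np.array([.43,.9,0])
import pickle
def look(nm,t,d,el,dist,f,names):
    e=np.radians(el); v=d*np.cos(e)+np.array([0,0,-np.sin(e)])
    p,o=campose(t,v,dist,f,20); robot.movep(p,o); robot.hold(0.2)
    i=viewer.camera_info('wrist'); shot('wrist',nm+'.png')
    pickle.dump(i,open(nm+'.pkl','wb'))
    for n in names:
        for q in viewer.pinpoint(n,'wrist')[:1]: 
            w=toworld('wrist',q['at'],i); print(nm,n,round(q['confidence'],2),w,proj('wrist',w,i))
    print(robot.observe()['t'])
look('rest1',[575,325,40],-a,60,300,-1,['spindle_head','spindle_mid','spindle_tip','rest'])
look('left1',[538,-57,70],-y,40,300,-1,['bore_left','dispenser','roll_mid'])
robot.movep([545,-90,280],ori([0,0,-1],[.958,.287,0]))
look('right1',[560,-133,70],y,40,300,-1,['window_right','dispenser','roll_mid'])
E
```

```text
rest1 spindle_head 0.75 [586.4 348.3  39. ] [283.2 163.1]
rest1 spindle_mid 0.57 [562.7 300.6  38.2] [282.2 212.1]
rest1 rest 0.98 [555.7 295.3  -0.7] [278.7 200.6]
4.0833
left1 bore_left 0.85 [541.  -53.2  67.7] [285.2 185. ]
left1 dispenser 0.92 [548.7 -95.9  -0.6] [280.5 169.5]
left1 roll_mid 0.8 [551.3 -91.5  59.4] [283.9 205.2]
5.775
right1 window_right 0.73 [ 556.3 -133.5   67.1] [286.1 186.8]
right1 dispenser 0.8 [549.1 -97.5  -1.5] [282.4 166.9]
right1 roll_mid 0.69 [550.3 -94.8  61.1] [280.7 207.8]
9.0667
```

View pics/rest1.png

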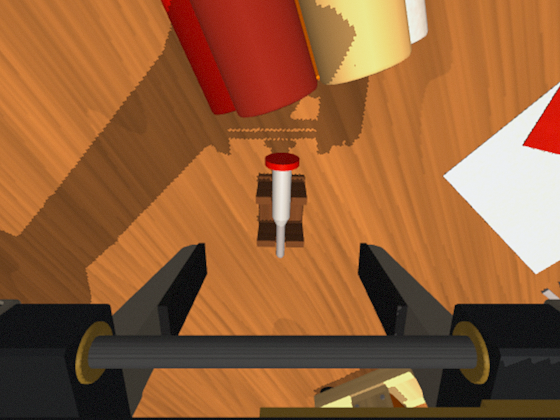

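View pics/left1.png

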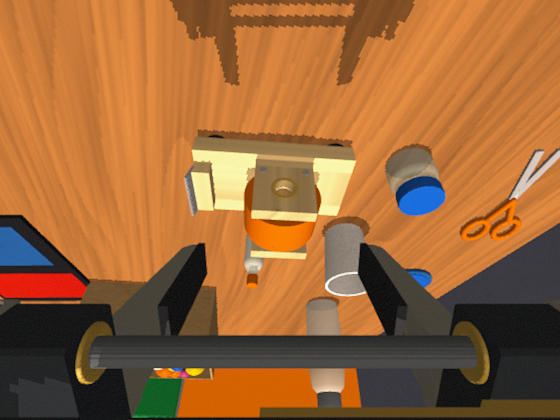

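View pics/right1.png

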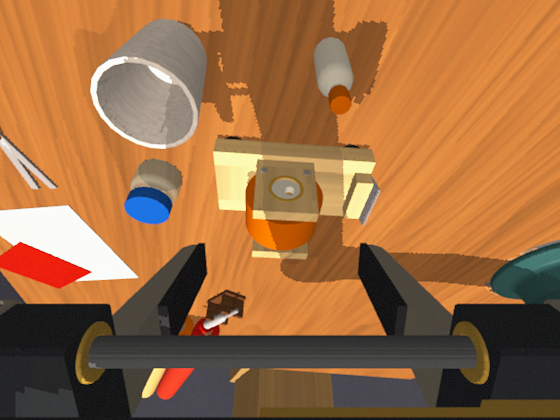

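```bash
python3 - <<'E'
import cv2,numpy as np
a=cv2.imread('pics/right1.png')[150:230,240:335]; b=cv2.imread('pics/left1.png')[150:230,240:335]
c=np.hstack([cv2.resize(x,None,fx=4,fy=5,interpolation=cv2.INTER_CUBIC) for x in (a,b)]); cv2.imwrite('pics/z1.png',c)
a=cv2.imread('pics/rest1.png')[140:270,230:335]; cv2.imwrite('pics/z2.png',cv2.resize(a,None,fx=4.5,fy=4.5,interpolation=cv2.INTER_CUBIC))
E
```

```text
(no output)
```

View pics/z1.png

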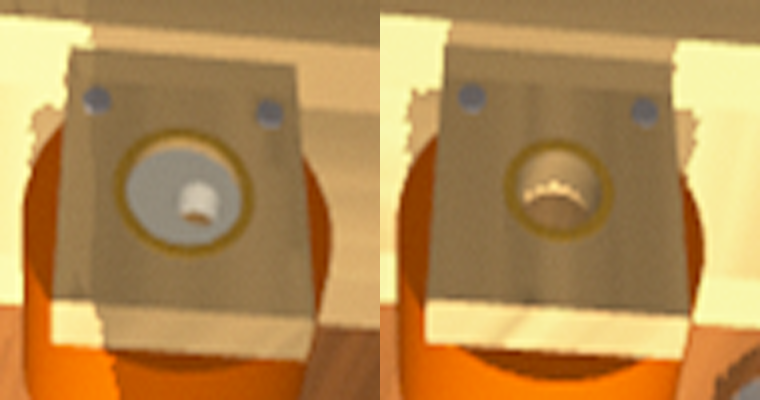

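View pics/z2.png

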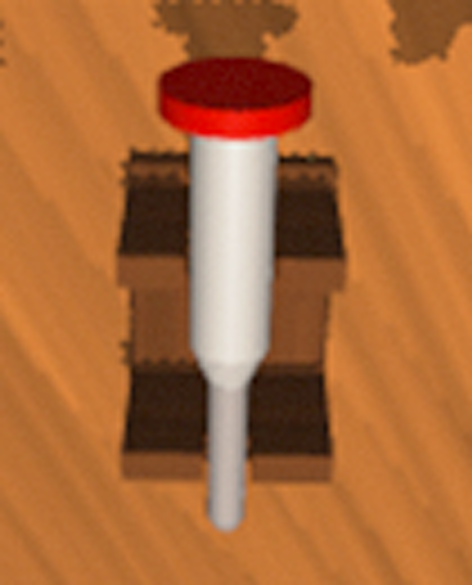

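```bash
python3 - <<'E'
from h import *
import pickle
from scipy.optimize import least_squares
np.set_printoptions(precision=2,suppress=True)
L=pickle.load(open('left1.pkl','rb'));Rr=pickle.load(open('right1.pkl','rb'));S=pickle.load(open('rest1.pkl','rb'))
obs=[(L,[0,40,70],(284.5,188)),(L,[-30,40,100],(251.75,210.4)),(L,[30,40,100],(316.25,213)),
(Rr,[0,-40,70],(286.25,188.6)),(Rr,[30,-40,100],(253,210.4)),(Rr,[-30,-40,100],(318,213.6))]
def W(p,X):
    c,s=np.cos(p[2]),np.sin(p[2]); return np.array([p[0]+c*X[0]-s*X[1],p[1]+s*X[0]+c*X[1],X[2]+p[3]])
def res(p,w=.3): return np.r_[np.concatenate([proj('',W(p,X),i)-u for i,X,u in obs]),p[3]*w]
r=least_squares(res,[549,-96,.29,0]); p=r.x; print(p); print(r.fun)
for k in (0,1):
    sub=obs[3*k:3*k+3]
    rr=least_squares(lambda q:np.r_[np.concatenate([proj('',W(q,X),i)-u for i,X,u in sub]),q[3]*.3],p); print('sub',rr.x,rr.fun[-1])
print('bore',W(p,[0,40,70]),'win',W(p,[0,-40,70]))
# bush centre offset
for u,yy in (((286.25,188.6),-40),((289.5,190.6),-38)):
    r2=least_squares(lambda q:proj('',W(p,[q[0],yy,q[1]]),Rr)-u,[0,70]); print(r2.x)
# spindle: fit tip, head, with z free
def pix(x,y): return (230+x/4.5,140+y/4.5)
sp=[(S,6,pix(236,84)),(S,108,pix(226,522))]
# outer flange face center, nose
def res2(q):
    ax=np.array([np.cos(q[2]),np.sin(q[2]),0]); h=np.array([q[0],q[1],q[3]])
    return np.r_[proj('',h+6*ax,S)-pix(236,84),proj('',h-108*ax,S)-pix(226,522)]
r=least_squares(res2,[585,350,1.13,40]);print('spindle',r.x,r.fun)
print('tilt view edges',[proj('',[r.x[0],r.x[1],z],S) for z in (40,56)])
for c,q in (('top',[(146.2,218.2),(186.8,237.3)]),): pass
E
```

```text
[548.72 -94.64   0.21  -0.56]
[-0.35 -0.19 -0.72 -0.47  0.82  0.6  -0.61 -0.39 -0.27 -0.09  0.6   0.33
 -0.17]
sub [550.15 -96.3    0.23  -2.16] -0.6472102630029156
sub [548.07 -93.6    0.21  -1.48] -0.4436307953953728
bore [540.58 -55.48  69.44] win [ 556.87 -133.81   69.44]
[-0.58 70.48]
[-3.95 70.98]
spindle [584.75 346.78   1.11  37.69] [ 0. -0.  0.  0.]
tilt view edges [array([282.31, 165.68]), array([282.3 , 172.54])]
```

```bash
python3 - <<'E'
import cv2,numpy as np
a=cv2.imread('pics/right1.png')[125:265,205:385]; b=cv2.imread('pics/left1.png')[125:265,180:360]
c=np.vstack([np.hstack([cv2.resize(x,None,fx=4.4,fy=4.2,interpolation=cv2.INTER_CUBIC) for x in (a,)])]); cv2.imwrite('pics/z3.png',c)
cv2.imwrite('pics/z4.png',cv2.resize(b,None,fx=4.4,fy=4.2,interpolation=cv2.INTER_CUBIC))
t=cv2.imread('pics/top0.png')[190:280,295:365]; cv2.imwrite('pics/z5.png',cv2.resize(t,None,fx=6,fy=6,interpolation=cv2.INTER_CUBIC))
E
```

```text
(no output)
```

View pics/z3.png

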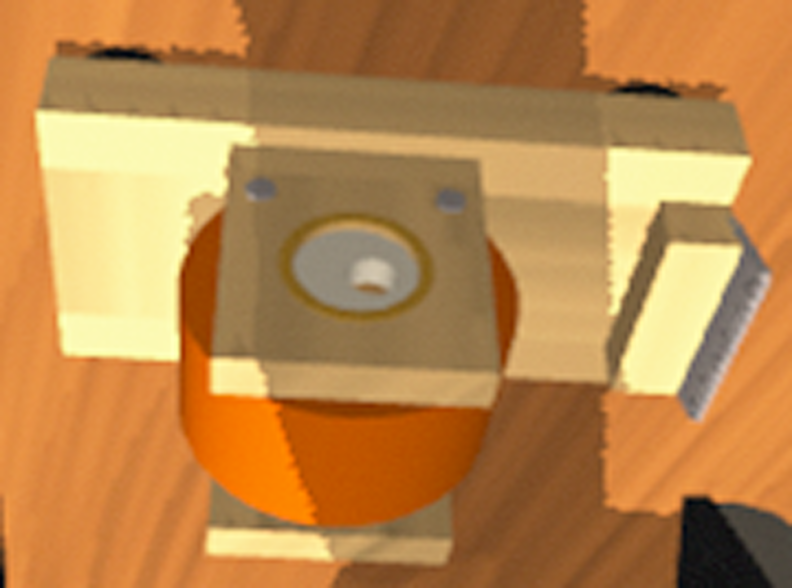

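View pics/z4.png

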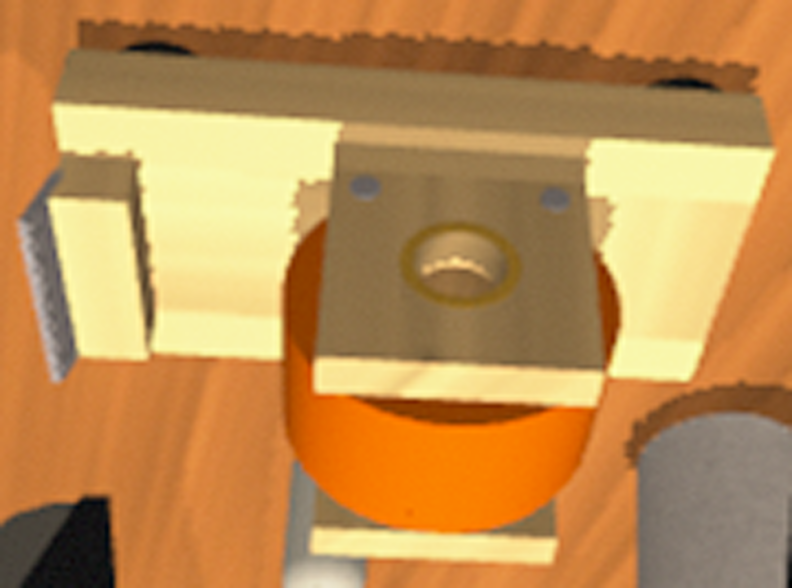

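View pics/z5.png

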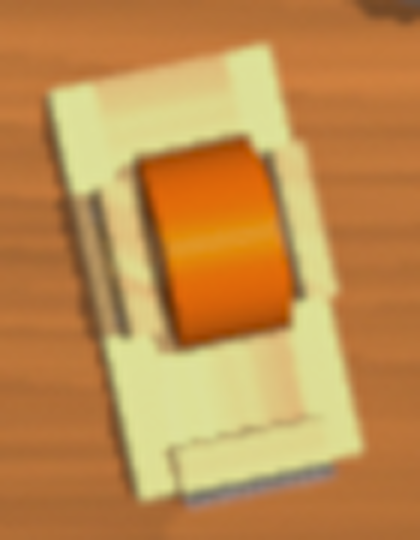

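```bash
cat > fit.py <<'E'
from h import *
import pickle
from scipy.optimize import least_squares
np.set_printoptions(precision=2,suppress=True)
L=pickle.load(open('left1.pkl','rb'));Rr=pickle.load(open('right1.pkl','rb'));S=pickle.load(open('rest1.pkl','rb'));T=viewer.camera_info('top')
def zz(o,s,l): return [( np.array(X,float),np.array([(u+.5)/s[0]-.5+o[0],(v+.5)/s[1]-.5+o[1]])) for X,(u,v) in l]
gR=zz((205,125),(4.4,4.2),[((75,-46,30),(37,110)),((-95,-46,30),(750,156)),((75,46,30),(65,354)),((30,-40,100),(212,358)),((-30,-40,100),(500,372)),((30,40,100),(205,553)),((-30,40,100),(449,563)),((0,-40,70),(357,267))])
gL=zz((180,125),(4.4,4.2),[((-95,46,30),(55,103)),((75,46,30),(775,150)),((75,-46,30),(695,380)),((-30,40,100),(315,358)),((30,40,100),(600,371)),((-30,-40,100),(311,552)),((30,-40,100),(555,563)),((0,40,70),(460,264))])
gT=zz((295,190),(6,6),[((75,46,30),(50,92)),((75,-46,30),(268,42)),((-95,-46,30),(363,455)),((-95,46,30),(137,500))])
def W(p,X):
    c,s=np.cos(p[2]),np.sin(p[2]); return np.array([p[0]+c*X[0]-s*X[1],p[1]+s*X[0]+c*X[1],X[2]+p[3]])
def fit(gs,wz=.3):
    f=lambda p:np.r_[np.concatenate([proj('',W(p,X),i)-u for i,g in gs for X,u in g]),p[3]*wz]
    return least_squares(f,[549,-96,.25,0],loss='soft_l1')
E
python3 - <<'E'
from fit import *
for n,gs in (('R',[(Rr,gR)]),('L',[(L,gL)]),('T',[(T,gT)]),('RL',[(Rr,gR),(L,gL)]),('all',[(Rr,gR),(L,gL),(T,gT)])):
    r=fit(gs); print(n,np.round(r.x,3),'rms',np.sqrt(np.mean(r.fun**2)))
    if n in'LR': print(r.fun)
p=r.x
print('bore',W(p,[0,40,70]),'win',W(p,[0,-40,70]))
for z0 in (0,):
  r=fit([(Rr,gR)]);p=r.x
  for u,yy in (((286.25,188.6),-40),((289.5,190.6),-38)):
    r2=least_squares(lambda q:proj('',W(p,[q[0],yy,q[1]]),Rr)-u,[0,70]); print(r2.x)
E
```

```text
R [548.64 -94.61   0.21  -1.21] rms 0.30265037394844785
[-0.18  0.35  0.21  0.   -0.23 -0.09 -0.03 -0.02  0.29  0.18  0.66  0.04
 -0.64  0.04 -0.12 -0.43 -0.36]
L [549.06 -94.52   0.21  -0.97] rms 0.46742747239012206
[-0.59  0.51  0.02 -0.27 -0.72 -0.25  0.01 -0.19  1.25  0.16  0.52  0.19
 -0.64 -0.1   0.14 -0.   -0.29]
T [551.2  -93.7    0.2    0.35] rms 0.27040520953576413
RL [548.84 -94.7    0.21  -1.1 ] rms 0.42353976916357083
all [548.93 -94.64   0.21  -1.1 ] rms 0.5296212757466874
bore [540.72 -55.49  68.9 ] win [ 557.13 -133.79   68.9 ]
[-0.6  71.08]
[-3.96 71.59]
```

```bash
python3 - <<'E'
from h import *
import pickle
np.set_printoptions(precision=2,suppress=True)
a=np.array([.444,.896,0])
robot.movep([545,-60,300],ori([0,0,-1],[.97,.2,0]))
e=np.radians(80); v=-a*np.cos(e)+np.array([0,0,-np.sin(e)])
p,o=campose([565,305,40],v,230,-1,20); robot.movep(p,o); robot.hold(.2)
i=viewer.camera_info('wrist'); im=shot('wrist','rest2.png'); pickle.dump(i,open('rest2.pkl','wb'))
for n in ['spindle_head','spindle_mid','spindle_tip','rest']:
    for q in viewer.pinpoint(n,'wrist')[:1]:
        w=toworld('wrist',q['at'],i); print(n,round(q['confidence'],2),w,proj('wrist',w,i))
cv2.imwrite('pics/z6.png',cv2.resize(im[110:260,200:360,::-1],None,fx=4,fy=4,interpolation=cv2.INTER_CUBIC))
print(robot.observe()['t'])
E
```

```text
spindle_head 0.88 [585.56 345.28  40.08] [280.91 117.97]
spindle_mid 0.64 [561.86 301.45  41.06] [278.65 187.33]
spindle_tip 0.6 [534.64 253.46  37.29] [275.01 256.83]
rest 0.6 [555.61 295.58  -1.59] [275.78 191.34]
12.85
```

View pics/z6.png

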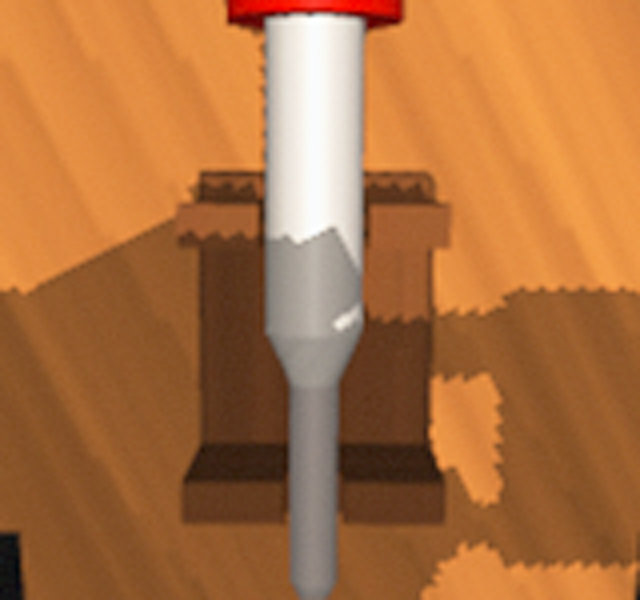

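```bash
python3 - <<'E'
from fit import *
B=pickle.load(open('rest2.pkl','rb'))
def pz(o,s,u): return np.array([(u[0]+.5)/s-.5+o[0],(u[1]+.5)/s-.5+o[1]])
ob=[(S,-6,pz((230,140),4.5,(236,84))),(S,56,pz((230,140),4.5,(229.5,353))),(S,66,pz((230,140),4.5,(227,384))),(S,108,pz((230,140),4.5,(226,524))),
(B,0,pz((200,110),4,(315,15))),(B,56,pz((200,110),4,(314.5,335))),(B,66,pz((200,110),4,(313.5,385))),(B,108,pz((200,110),4,(313,598)))]
def res(q,ob=ob):
    ax=np.array([np.cos(q[2]),np.sin(q[2]),0]); h=np.array([q[0],q[1],q[3]])
    return np.concatenate([proj('',h-s*ax,i)-u for i,s,u in ob])
for o in (ob,ob[:4],ob[4:]):
    r=least_squares(res,[585,350,1.1,40],kwargs=dict(ob=o)); print(r.x, r.fun)
q=r.x
r=least_squares(lambda q:res(np.r_[q,40]),[585,350,1.1]);print('z40',r.x,r.fun)
E
```

```text
[585.05 348.33   1.1   41.75] [-0.02  0.4   0.02 -1.35  0.38  0.06 -0.18  1.17 -0.03  0.66 -0.16 -0.98
  0.05 -0.17 -0.    0.33]
[584.75 347.86   1.1   40.68] [-0.1   0.55 -0.03 -1.44  0.33 -0.05 -0.21  0.95]
[585.12 348.36   1.1   42.49] [ 0.03  0.44 -0.12 -0.93  0.08 -0.09  0.02  0.58]
z40 [584.85 347.96   1.1 ] [-0.04  0.15  0.01 -1.89  0.37 -0.51 -0.18  0.47 -0.02  1.59 -0.15 -0.69
  0.06  0.01  0.01  0.11]
```

```bash
python3 - <<'E'
from h import *
np.set_printoptions(precision=2,suppress=True)
a=np.array([np.cos(1.10),np.sin(1.10),0]); head=np.array([585.,348.2,40])
g=head-14*a; o=ori([0,0,-1],[a[1],-a[0],0])
robot.movep([g[0],g[1],110],o)
grip(0.6)
robot.servo_line([g[0],g[1],22],feed=120)
s=robot.observe(); print(s['t'],s['tcp_pos'],s['contact_force'],s['grip_width'])
shot('wrist','g0.png')
grip(0.0,25)
robot.hold(.1)
s=robot.observe(); print(s['t'],s['tcp_pos'],s['contact_force'],s['wrist_torque'],s['grip_width']*92)
shot('wrist','g1.png')
E
```

```text
14.8417 [579.33 335.82  22.65] [-0.28 -0.72  1.37] 0.5967192880110834
15.65 [578.66 335.8   22.03] [-0.34 -0.19 -0.22] [-0.12  0.18 -0.04] 17.135964437417915
```

View pics/g1.png

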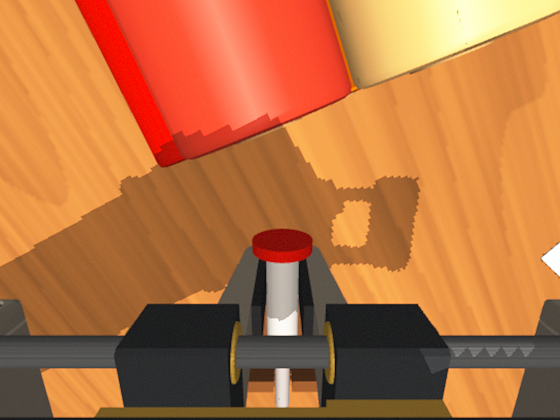

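```bash
python3 - <<'E'
from h import *
import pickle
np.set_printoptions(precision=2,suppress=True)
p=robot.observe()['tcp_pos']
robot.servo_line([p[0],p[1],75],feed=100)
robot.hold(.2)
s=robot.observe(); print(s['t'],s['tcp_pos'],s['contact_force'],s['wrist_torque'],s['grip_width']*92)
i=viewer.camera_info('wrist');im=shot('wrist','g2.png'); pickle.dump(i,open('g2.pkl','wb'))
cv2.imwrite('pics/z7.png',cv2.resize(im[210:420,200:370,::-1],None,fx=4,fy=2.8,interpolation=cv2.INTER_CUBIC))
for n in ['spindle_head','spindle_mid','spindle_tip']:
    for q in viewer.pinpoint(n,'wrist')[:1]:
        w=toworld('wrist',q['at'],i); print(n,round(q['confidence'],2),w,R.from_rotvec(s['tcp_rot']).inv().apply(w-s['tcp_pos']))
# predicted pixel of flange outer face centre vs grasp offset
T=R.from_rotvec(s['tcp_rot'])
for d in (10,12,14,16): print(d,proj('wrist',s['tcp_pos']+T.apply([-19,0,-(d+6)]),i))
E
```

```text
16.5833 [578.24 335.57  74.23] [-0.18 -0.62 -1.05] [-0.07  0.12 -0.01] 17.40338122593119
spindle_head 0.93 [584.03 345.81  94.11] [-19.9    0.51 -11.72]
spindle_mid 0.65 [561.03 303.96  89.67] [-15.4   -1.    35.99]
spindle_tip 0.62 [533.5  254.06  91.95] [-17.62  -2.91  92.95]
10 [281.63 247.22]
12 [281.63 243.71]
14 [281.62 240.16]
16 [281.62 236.6 ]
```

View pics/z7.png

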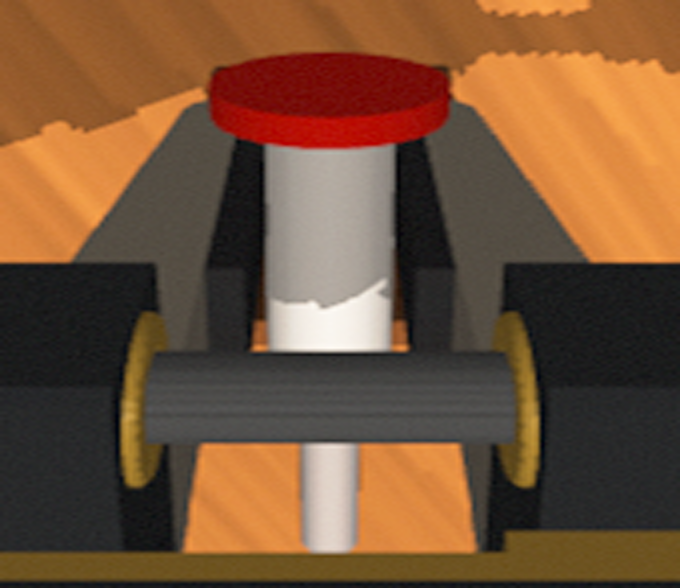

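```bash
cat > ins.py <<'E'
from h import *
np.set_printoptions(precision=2,suppress=True)
P=np.array([548.93,-94.64]); YAW=.207
D=14.0
Rz=R.from_euler('z',YAW)
def d2w(X): return Rz.apply(X)+np.array([P[0],P[1],0])
def w2d(X): return Rz.inv().apply(np.array(X)-np.array([P[0],P[1],0]))
def pose(ytip,bx,bz,ox=0,oz=0):
    "axis through (ox,34,70+oz) and (bx,-30,70+bz); tip at y=ytip"
    B=np.array([ox,34,70.+oz]); T=np.array([bx,-30,70.+bz]); n=(T-B)/np.linalg.norm(T-B)
    tip=B+n*(ytip-34)/n[1]; g=tip-(108-D)*n
    x=np.array([0,0,-1.]); x-=n*(x@n); x/=np.linalg.norm(x); y=np.cross(n,x)
    M=Rz.as_matrix()@np.c_[x,y,n]
    return d2w(g)+M[:,0]*19, R.from_matrix(M).as_rotvec()
def st(msg=''):
    s=robot.observe(); f=Rz.inv().apply(s['contact_force']); m=Rz.inv().apply(s['wrist_torque'])
    n=R.from_rotvec(s['tcp_rot']).apply([0,0,1]); x=R.from_rotvec(s['tcp_rot']).apply([1,0,0])
    tip=w2d(s['tcp_pos']-19*x+(108-D)*n)
    print(msg,'t',round(s['t'],2),'tip',tip,'n',Rz.inv().apply(n),'F',f,'M',m,'w',round(s['grip_width']*92,2)); return tip,f,m
E
python3 - <<'E'
from ins import *
p,o=pose(65,-3.4,.5)
c=robot.observe()['tcp_pos']
robot.servo_line([c[0],c[1],120],feed=150)
robot.movep([p[0],p[1],120],o)
robot.servo_line(p,feed=120); robot.hold(.2)
print(p,robot.observe()['tcp_pos'])
st()
i=viewer.camera_info('wrist'); shot('wrist','p1.png'); shot('side','p1s.png'); shot('top','p1t.png')
E
```

```text
[522.79  62.05  50.03] [523.4   62.23  50.8 ]
 t 19.25 tip [ 2.25 65.04 70.51] n [-0.05 -1.    0.01] F [ 1.22  0.25 -0.95] M [-0.04  0.06  0.  ] w 17.17
```

View pics/p1t.png

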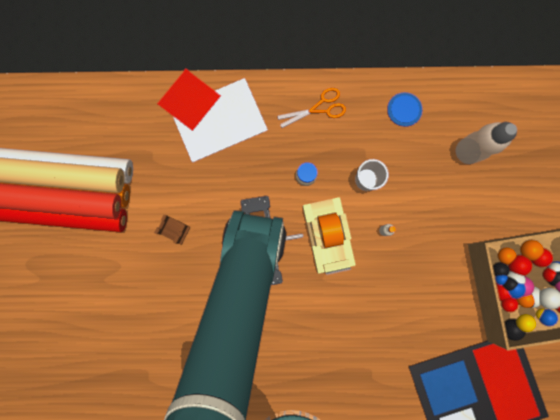

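View pics/p1.png

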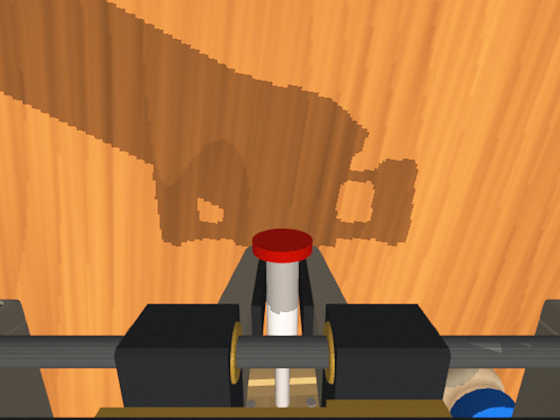

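```bash
python3 - <<'E'
from ins import *
f0=st('s')[1]
for y in (45,30,20,10,0,-10,-18,-24):
    p,o=pose(y,-3.4,.5); robot.servo_line(p,feed=60,rotation=o)
    tip,f,m=st(y)
    if np.linalg.norm(f-f0)>8: print('STOP'); break
robot.hold(.15); st('end')
E
```

```text
s t 19.4 tip [ 1.96 65.09 70.2 ] n [-0.05 -1.    0.01] F [ 0.89 -0.44 -0.67] M [-0.07  0.03  0.05] w 16.97
45 t 19.88 tip [ 0.37 44.41 69.91] n [-0.05 -1.    0.01] F [ 1.1   0.17 -0.86] M [ 0.01  0.08 -0.03] w 17.2
30 t 20.28 tip [-0.38 29.48 70.05] n [-0.05 -1.    0.01] F [0.13 0.63 0.29] M [-0.06  0.01  0.01] w 17.23
20 t 20.6 tip [-0.88 19.47 70.16] n [-0.05 -1.    0.01] F [ 0.31  0.09 -0.39] M [ 0.01  0.08 -0.  ] w 17.02
10 t 20.92 tip [-1.43  9.41 70.26] n [-0.05 -1.    0.01] F [ 0.45 -0.36 -0.41] M [ 0.    0.03 -0.03] w 17.08
0 t 21.23 tip [-1.98 -0.6  70.31] n [-0.05 -1.    0.01] F [ 0.35 -0.11 -0.86] M [-0.02  0.12 -0.  ] w 17.49
-10 t 21.55 tip [ -2.55 -10.62  70.4 ] n [-0.05 -1.    0.01] F [ 0.57  0.64 -0.02] M [-0.06  0.07 -0.05] w 17.19
-18 t 21.83 tip [ -2.92 -18.57  70.46] n [-0.05 -1.    0.01] F [ 0.19  0.22 -0.02] M [-0.02  0.07 -0.04] w 17.34
-24 t 22.08 tip [ -3.19 -24.47  70.49] n [-0.05 -1.    0.01] F [-0.96 -0.27 -0.25] M [-0.    0.06 -0.01] w 16.95
end t 22.23 tip [ -3.09 -23.92  70.4 ] n [-0.05 -1.    0.01] F [-0.29 -0.37 -0.44] M [ 0.04  0.1  -0.06] w 17.23
```

```bash
python3 - <<'E'
from ins import *
f0=np.array([0,0,-.5])
for y in np.arange(-26,-46,-2.):
    p,o=pose(y,-3.4,.5); robot.servo_line(p,feed=25,rotation=o)
    tip,f,m=st(y)
    if np.linalg.norm(f-f0)>4.5: print('STOP'); break
robot.hold(.1); st('end')
E
```

```text
-26.0 t 22.48 tip [ -3.19 -25.96  70.45] n [-0.05 -1.    0.01] F [-0.05  0.6  -0.84] M [ 0.01  0.05 -0.03] w 17.26
-28.0 t 22.73 tip [ -3.33 -28.07  70.48] n [-0.05 -1.    0.01] F [-0.21  0.24 -1.08] M [0.09 0.03 0.02] w 17.56
-30.0 t 22.98 tip [ -3.44 -30.19  70.52] n [-0.05 -1.    0.01] F [ 0.84  0.48 -2.07] M [0.07 0.05 0.01] w 17.3
-32.0 t 23.23 tip [ -3.53 -31.77  70.42] n [-0.05 -1.    0.01] F [-0.09  0.56 -0.99] M [ 0.33  0.05 -0.04] w 16.85
-34.0 t 23.48 tip [ -3.63 -32.52  70.11] n [-0.05 -1.    0.01] F [ 0.15  5.82 -1.37] M [ 1.18  0.02 -0.05] w 17.42
STOP
end t 23.58 tip [ -3.64 -32.52  70.12] n [-0.05 -1.    0.01] F [ 0.69  4.47 -1.26] M [ 1.11  0.01 -0.07] w 17.23
```

```bash
python3 - <<'E'
from ins import *
for bx,bz,y in [(-3.4,.5,-35),(-3.4,.5,-36),(-3.4,1.5,-36),(-3.4,-.5,-36)]:
    p,o=pose(y,bx,bz); robot.servo_line(p,feed=25,rotation=o)
    tip,f,m=st((y,bx,bz))
    if f[1]>9: break
shot('side','c1.png'); im=cv2.imread('pics/c1.png')[220:310,220:330]; cv2.imwrite('pics/z8.png',cv2.resize(im,None,fx=6,fy=6,interpolation=cv2.INTER_CUBIC))
E
```

```text
(-35, -3.4, 0.5) t 23.83 tip [ -3.59 -32.64  69.98] n [-0.05 -1.    0.  ] F [ 0.48  7.56 -1.09] M [ 1.44 -0.    0.02] w 17.41
(-36, -3.4, 0.5) t 24.08 tip [ -3.58 -32.77  69.83] n [-0.05 -1.    0.  ] F [ 0.38  8.95 -0.63] M [ 1.91 -0.03 -0.06] w 16.72
(-36, -3.4, 1.5) t 24.33 tip [ -3.54 -32.96  71.11] n [-0.05 -1.    0.02] F [0.27 8.39 0.65] M [ 1.86  0.07 -0.01] w 17.31
(-36, -3.4, -0.5) t 24.58 tip [ -3.89 -36.75  69.62] n [-0.05 -1.   -0.01] F [ 1.24  1.54 -1.06] M [ 0.25  0.09 -0.04] w 17.35
```

View pics/z8.png

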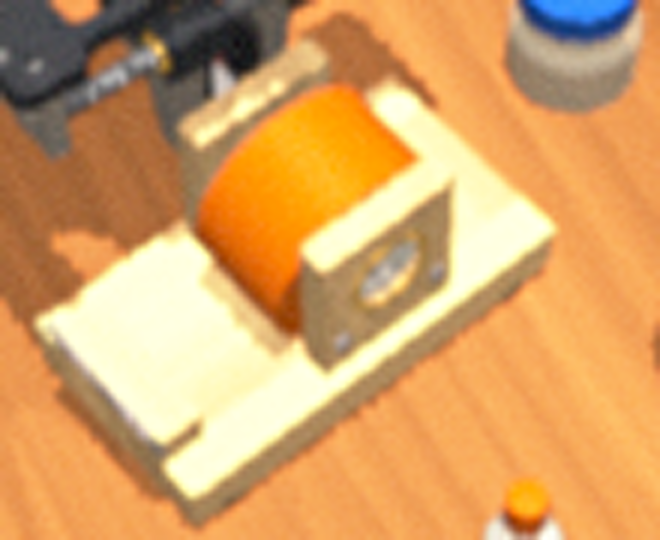

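```bash
python3 - <<'E'
from ins import *
for y in (-38,-40,-41.5,-43):
    p,o=pose(y,-3.4,-.5); robot.servo_line(p,feed=25,rotation=o)
    tip,f,m=st(y)
    if abs(f[1])>8 or abs(f[2])>8: print('STOP'); break
E
```

```text
-38 t 24.88 tip [ -3.89 -38.28  69.45] n [-0.05 -1.   -0.01] F [-0.19  2.58 -0.15] M [0.2 0.1 0. ] w 17.33
-40 t 25.13 tip [ -3.97 -39.81  69.33] n [-0.05 -1.   -0.01] F [ 0.53  3.32 -1.15] M [ 0.46  0.09 -0.05] w 17.19
-41.5 t 25.38 tip [ -3.99 -41.27  69.33] n [-0.05 -1.   -0.01] F [ 0.05  3.19 -1.26] M [ 0.75  0.02 -0.07] w 17.48
-43 t 25.63 tip [ -3.97 -41.93  69.19] n [-0.05 -1.   -0.01] F [ 0.2  7.2 -1. ] M [ 1.01  0.04 -0.02] w 17.02
```

```bash
python3 - <<'E'
from ins import *
for y,bx,bz in ((-41,-2,-.3),(-41,-.6,0),(-41,0.,0)):
    p,o=pose(y,bx,bz); robot.servo_line(p,feed=20,rotation=o)
    tip,f,m=st((y,bx,bz))
    if np.linalg.norm(f)>9: print('STOP'); break
shot('wrist','c2w.png'); shot('side','c2.png'); im=cv2.imread('pics/c2.png')[220:310,220:330]; cv2.imwrite('pics/z9.png',cv2.resize(im,None,fx=6,fy=6,interpolation=cv2.INTER_CUBIC))
E
```

```text
(-41, -2, -0.3) t 25.88 tip [ -2.83 -41.66  69.73] n [-0.03 -1.   -0.  ] F [-2.49  1.02  0.44] M [ 0.23  0.35 -0.12] w 17.37
(-41, -0.6, 0) t 26.13 tip [ -1.19 -41.66  70.01] n [-0.01 -1.    0.  ] F [-2.59  0.38 -0.96] M [-0.03  0.57 -0.18] w 16.86
(-41, 0.0, 0) t 26.38 tip [ -0.39 -41.55  70.  ] n [-0. -1.  0.] F [-2.9  -1.24 -1.58] M [-0.36  0.69 -0.2 ] w 17.38
```

View pics/z9.png

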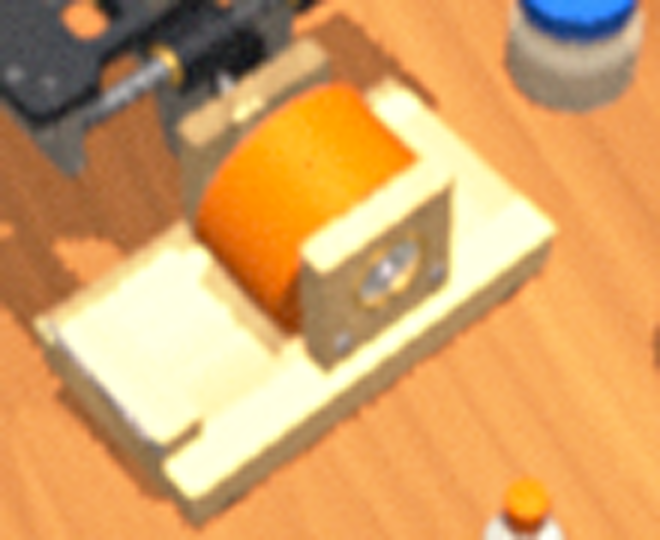

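View pics/c2w.png

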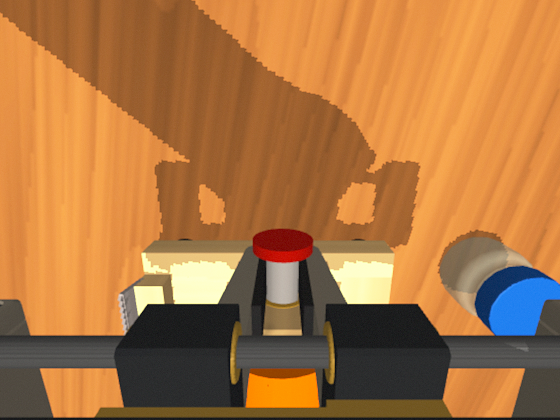

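```bash
python3 - <<'E'
from ins import *
grip(0.5)
robot.hold(.1); st('rel')
i=viewer.camera_info('wrist'); shot('wrist','d1.png')
s=robot.observe(); c=s['tcp_pos']
robot.servo_line([c[0],c[1],108],feed=150)
yd=d2w([0,100,108])
robot.servo_line(yd,feed=150)
shot('wrist','d2.png'); shot('side','d2s.png')
grip(0.0,20)
st('up')
E
```

```text
rel t 27.18 tip [  0.06 -40.96  70.02] n [ 0. -1. -0.] F [ 0.17  0.34 -0.09] M [-0.07  0.1   0.02] w 45.96
up t 29.1 tip [  0.01   6.02 127.01] n [ 0. -1.  0.] F [0.39 0.22 0.12] M [-0.04  0.06 -0.02] w 0.38
```

View pics/d1.png

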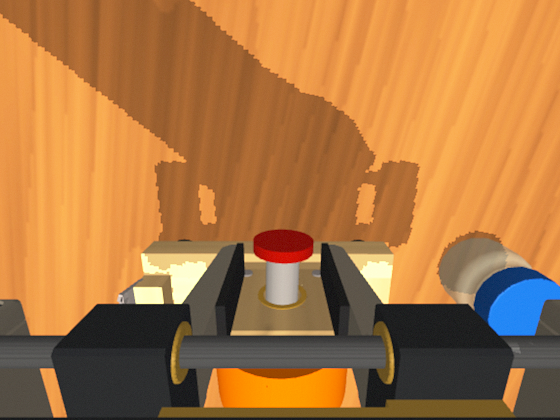

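View pics/d2.png

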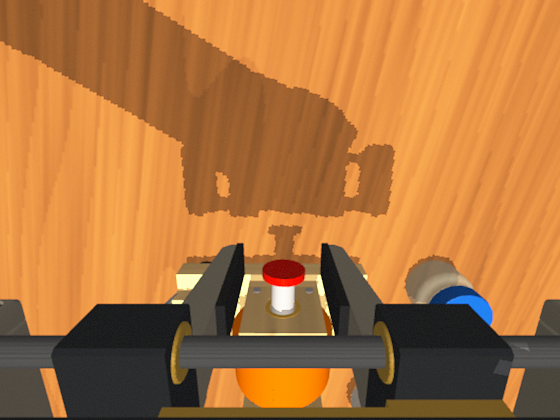

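```bash
python3 - <<'E'
from ins import *
robot.servo_line(d2w([0,100,52]),feed=120)
last=None
for y in list(np.arange(88,57,-3.)):
    robot.servo_line(d2w([0,y,52]),feed=40)
    s=robot.observe(); f=Rz.inv().apply(s['contact_force']); print(y,w2d(s['tcp_pos']),f,round(s['t'],2))
    if np.linalg.norm(f)>12: print('STOP');break
shot('wrist','e1.png'); shot('side','e1s.png')
E
```

```text
88.0 [ 0.1  87.61 52.28] [-0.84  0.15  0.29] 30.17
85.0 [-0.02 84.87 52.02] [-0.08  0.83 -0.46] 30.42
82.0 [-0.04 81.88 51.96] [-0.84  0.86 -0.39] 30.67
79.0 [ 0.   79.31 51.97] [0.26 1.8  0.66] 30.92
76.0 [-0.   77.1  51.94] [0.46 4.76 1.63] 31.17
73.0 [ 0.1  74.77 52.01] [0.44 7.27 2.29] 31.42
70.0 [ 0.05 71.28 52.06] [-0.63  6.4   2.42] 31.67
67.0 [ 0.09 68.82 52.12] [-0.4   6.28  2.75] 31.92
64.0 [ 0.05 66.18 52.14] [-0.73  8.58  3.84] 32.17
61.0 [-0.02 63.37 52.13] [-1.2   8.12  4.23] 32.42
58.0 [-0.07 60.55 52.13] [-1.38  8.2   5.65] 32.67
```

View pics/e1.png

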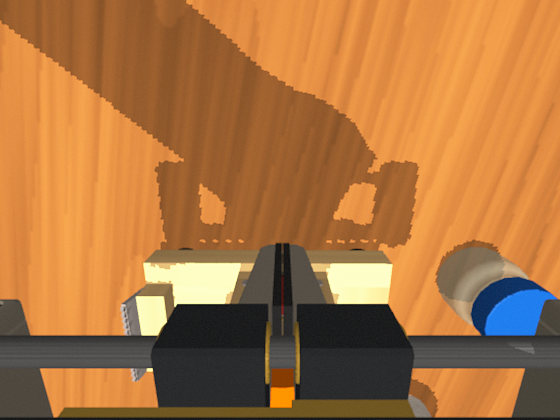

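```bash
python3 - <<'E'
from ins import *
py=60.5
for y in list(np.arange(56.5,40,-1.5)):
    robot.servo_line(d2w([0,y,52]),feed=25)
    s=robot.observe(); c=w2d(s['tcp_pos']); f=Rz.inv().apply(s['contact_force']); print(y,c,f,round(s['t'],2))
    if np.linalg.norm(f)>16 : print('STOP');break
shot('side','e2s.png');im=cv2.imread('pics/e2s.png')[220:310,220:330]; cv2.imwrite('pics/z10.png',cv2.resize(im,None,fx=6,fy=6,interpolation=cv2.INTER_CUBIC))
E
```

```text
56.5 [-0.09 59.38 52.17] [-0.75  9.13  5.7 ] 33.02
55.0 [-0.09 57.98 52.16] [-0.55  9.54  5.71] 33.27
53.5 [-0.14 56.74 52.16] [-1.51  9.66  5.81] 33.52
52.0 [-0.22 56.71 52.15] [-2.14 13.24  8.19] 33.77
50.5 [-0.27 56.63 52.16] [-3.05 15.8   9.85] 34.02
STOP
```

View pics/z10.png

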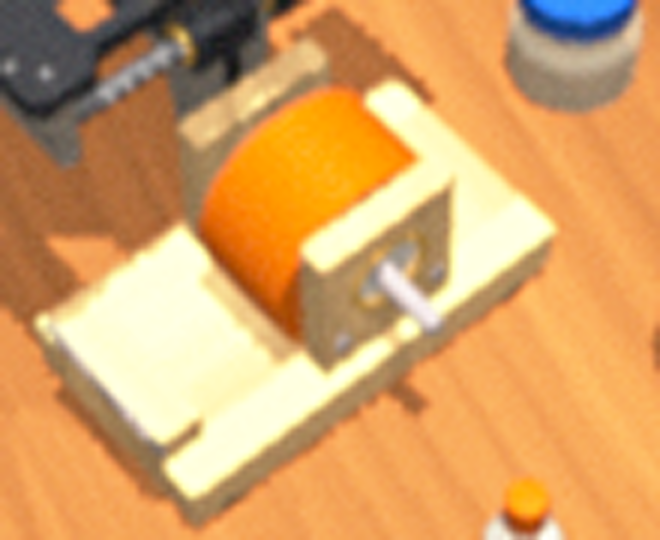

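```bash
python3 - <<'E'
from ins import *
import pickle
robot.servo_line(d2w([0,85,52]),feed=100)
robot.servo_line(d2w([0,100,120]),feed=200)
y=Rz.apply([0,1,0])
for nm,dx,el in (('f1',0,40),('f2',.9,35)):
    e=np.radians(el); d=Rz.apply([-np.sin(dx),-np.cos(dx),0]); v=d*np.cos(e)+np.array([0,0,-np.sin(e)])
    p,o=campose([540,-50,75],v,240,-1,0)
    if kin.ik(p,o) is None: print(nm,'noik'); continue
    robot.movep(p,o); robot.hold(.2)
    i=viewer.camera_info('wrist'); im=shot('wrist',nm+'.png'); pickle.dump(i,open(nm+'.pkl','wb'))
    cv2.imwrite('pics/'+nm+'z.png',cv2.resize(im[140:280,200:370,::-1],None,fx=4,fy=4,interpolation=cv2.INTER_CUBIC))
    for n in ['spindle_head','spindle_tip','roll_mid','bore_left']:
        for q in viewer.pinpoint(n,'wrist')[:1]:
            w=toworld('wrist',q['at'],i); print(nm,n,round(q['confidence'],2),w2d(w),proj('wrist',w,i))
print(robot.observe()['t'])
E
ls pics
```

```text
f1 spindle_head 0.73 [ 1.83 39.52 67.43] [284.52 205.41]
f1 roll_mid 0.43 [ 1.22 38.37 66.33] [283.76 205.31]
f1 bore_left 0.7 [-0.46 43.46 66.03] [281.65 200.84]
f2 spindle_head 0.63 [-1.21 39.61 71.96] [287.69 209.29]
f2 roll_mid 0.62 [-1.06 -3.72 62.52] [325.67 217.99]
f2 bore_left 0.74 [-2.66 42.8  69.88] [283.41 206.52]
37.275
c1.png
c2.png
c2w.png
d1.png
d2.png
d2s.png
e1.png
e1s.png
e2s.png
f1.png
f1z.png
f2.png
f2z.png
g0.png
g1.png
g2.png
left1.png
p1.png
p1s.png
p1t.png
rest1.png
rest2.png
right1.png
side0.png
top0.png
wrist0.png
z1.png
z10.png
z2.png
z3.png
z4.png
z5.png
z6.png
z7.png
z8.png
z9.png
```

View pics/f1z.png

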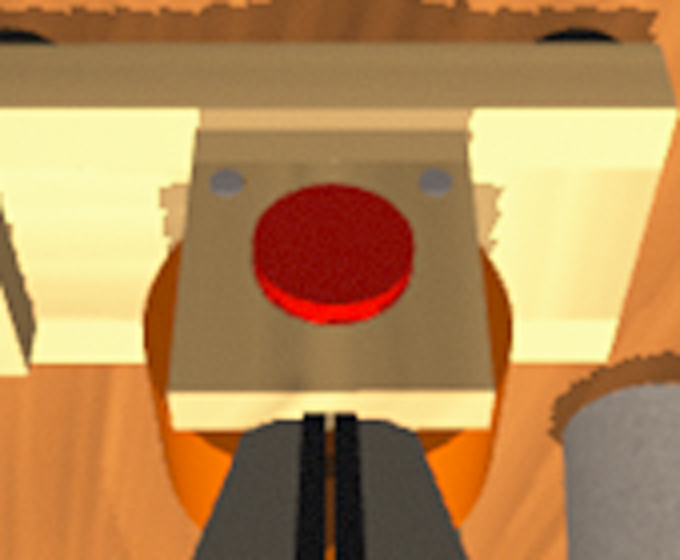

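View pics/f2z.png

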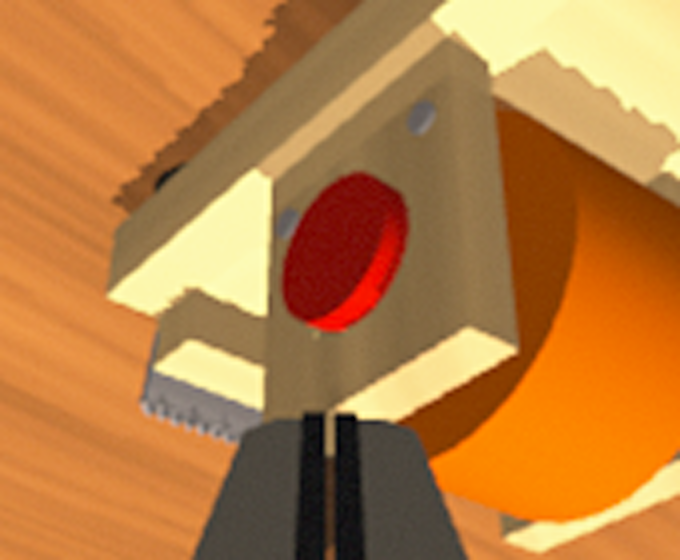

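```bash
python3 - <<'E'
from ins import *
import pickle
robot.movep([545,-60,300],ori([0,0,-1],Rz.apply([1,0,0])))
y=np.array([-.287,.958,0])
e=np.radians(40); v=y*np.cos(e)+np.array([0,0,-np.sin(e)])
p,o=campose([560,-133,70],v,300,-1,20); robot.movep(p,o); robot.hold(.2)
i=viewer.camera_info('wrist'); im=shot('wrist','r2.png'); pickle.dump(i,open('r2.pkl','wb'))
cv2.imwrite('pics/r2z.png',cv2.resize(im[125:265,205:385,::-1],None,fx=4.4,fy=4.2,interpolation=cv2.INTER_CUBIC))
for n in ['spindle_tip','roll_mid','window_right']:
    for q in viewer.pinpoint(n,'wrist')[:1]:
        w=toworld('wrist',q['at'],i); print(n,round(q['confidence'],2),w2d(w),proj('wrist',w,i))
for X in ([0,-68,70],[0,-40,70],[2,-68,70],[0,-68,72]):
    u=proj('wrist',d2w(X),i); print(X,u,(u-[205,125]+.5)*[4.4,4.2]-.5)
print(robot.observe()['t'])
E
```

```text
spindle_tip 0.73 [ -4.36 -63.52  65.06] [292.56 167.22]
window_right 0.59 [ -1.4  -37.    64.37] [286.59 186.53]
[0, -68, 70] [288.41 166.95] [368.7  177.79]
[0, -40, 70] [285.5  188.47] [355.9  268.19]
[2, -68, 70] [286.19 166.81] [358.95 177.2 ]
[0, -68, 72] [288.44 168.47] [368.83 184.16]
40.6
```

View pics/r2z.png

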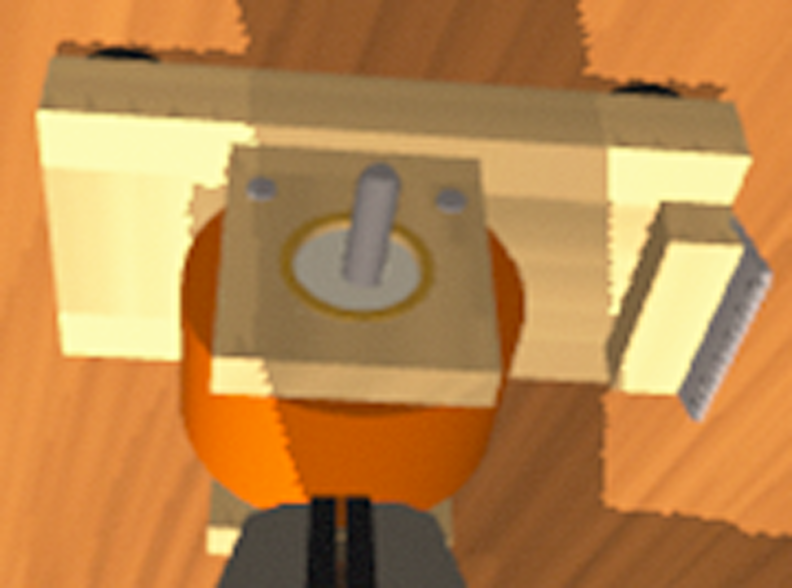

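```bash
python3 - <<'E'
from ins import *
import pickle
F=pickle.load(open('f1.pkl','rb')); G=pickle.load(open('f2.pkl','rb'))
for i,o in ((F,(200,140)),(G,(200,140))):
  for X in ([0,46,70],[1,46,70],[0,46,71],[0,45,70],[-30,40,100],[30,40,100]):
    u=proj('',d2w(X),i); print(X,(u-o+.5)*4-.5)
E
python3 - <<'E'
import cv2,numpy as np
for f in ('f1','f2'):
    im=cv2.imread(f'pics/{f}z.png').astype(int); b,g,r=im[...,0],im[...,1],im[...,2]
    m=((r>90)&(r<175)&(g<40)&(b<40)).astype('uint8'); c=max(cv2.findContours(m,0,1)[0],key=cv2.contourArea); print(f,'outer face',cv2.fitEllipse(cv2.convexHull(c)))
    m=((r>90)&(g<60)&(b<60)).astype('uint8'); c=max(cv2.findContours(m,0,1)[0],key=cv2.contourArea); print('all',cv2.boundingRect(c))
E
```

```text
[0, 46, 70] [330.35 251.47]
[1, 46, 70] [335.49 251.46]
[0, 46, 71] [330.35 255.35]
[0, 45, 70] [330.37 254.85]
[-30, 40, 100] [166.38 396.84]
[30, 40, 100] [494.6  396.31]
[0, 46, 70] [330.89 256.03]
[1, 46, 70] [334.08 253.68]
[0, 46, 71] [330.89 260.16]
[0, 45, 70] [334.87 257.89]
[-30, 40, 100] [260.84 457.06]
[30, 40, 100] [468.97 331.04]
f1 outer face ((331.82196044921875, 245.65208435058594), (119.30365753173828, 163.7722930908203), 89.54359436035156)
all (253, 184, 161, 141)
f2 outer face ((344.56036376953125, 250.5383758544922), (108.64024353027344, 162.9456024169922), 28.966903686523438)
all (282, 172, 127, 160)
```

```bash
python3 - <<'E'
from ins import *
o=R.from_matrix(Rz.as_matrix()@np.array([[0,1,0],[0,0,-1],[-1,0,0]]).astype(float)).as_rotvec()
robot.movep([545,-60,300],o)
robot.movep(d2w([-22,100,120]),o)
robot.servo_line(d2w([-22,75,66]),feed=150)
for y in list(np.arange(63,44,-2)):
    robot.servo_line(d2w([-22,y,66]),feed=30)
    s=robot.observe(); c=w2d(s['tcp_pos']); f=Rz.inv().apply(s['contact_force']); print(y,c,f,round(s['t'],2))
    if np.linalg.norm(f)>14 : print('STOP');break
E
```

```text
63 [-21.99  62.89  66.08] [ 0.09 -0.17 -0.4 ] 44.38
61 [-22.04  60.93  65.97] [-0.83  0.41  0.14] 44.63
59 [-22.02  58.84  66.  ] [ 0.64 -0.2   0.02] 44.88
57 [-22.04  56.84  66.  ] [0.22 0.43 0.65] 45.13
55 [-22.07  56.11  65.9 ] [-0.95  3.15  2.05] 45.38
53 [-22.15  55.65  65.87] [-0.12  7.93  2.44] 45.63
51 [-22.21  55.29  65.83] [-0.23 10.93  4.32] 45.88
49 [-22.25  55.16  65.82] [-0.88 15.43  5.22] 46.13
STOP
```

```bash
python3 - <<'E'
from ins import *
import pickle
def push(x,z,lim,y0=60):
    for y in np.arange(y0,46,-2):
        robot.servo_line(d2w([x,y,z]),feed=40)
        s=robot.observe(); c=w2d(s['tcp_pos']); f=Rz.inv().apply(s['contact_force'])
        if np.linalg.norm(f)>lim: break
    print(x,z,c,f,round(s['t'],2)); robot.servo_line(d2w([x,62,z]),feed=60)
push(-21,60,14)
robot.servo_line(d2w([0,62,60]),feed=100); push(0,60,14)
robot.servo_line(d2w([0,100,120]),feed=200)
o=robot.observe()['tcp_rot']
robot.movep([545,-60,300],o)
y=np.array([-.287,.958,0])
e=np.radians(40); v=y*np.cos(e)+np.array([0,0,-np.sin(e)])
p,o=campose([560,-133,70],v,300,-1,20); robot.movep(p,o); robot.hold(.2)
i=viewer.camera_info('wrist'); im=shot('wrist','r3.png'); pickle.dump(i,open('r3.pkl','wb'))
cv2.imwrite('pics/r3z.png',cv2.resize(im[125:265,205:385,::-1],None,fx=4.4,fy=4.2,interpolation=cv2.INTER_CUBIC))
for X in ([0,-68,70],[0,-40,70],[2,-68,70],[0,-68,72]):
    u=proj('wrist',d2w(X),i); print(X,u,(u-[205,125]+.5)*[4.4,4.2]-.5)
print(robot.observe()['t'])
E
```

```text
-21 60 [-21.11  55.46  59.97] [-1.75 17.27  8.09] 48.1
0 60 [-0.1  56.25 59.97] [-0.55 14.71  6.72] 50.34
[0, -68, 70] [288.39 166.96] [368.63 177.81]
[0, -40, 70] [285.49 188.48] [355.85 268.22]
[2, -68, 70] [286.18 166.81] [358.88 177.22]
[0, -68, 72] [288.42 168.47] [368.76 184.19]
54.15
```

View pics/r3z.png

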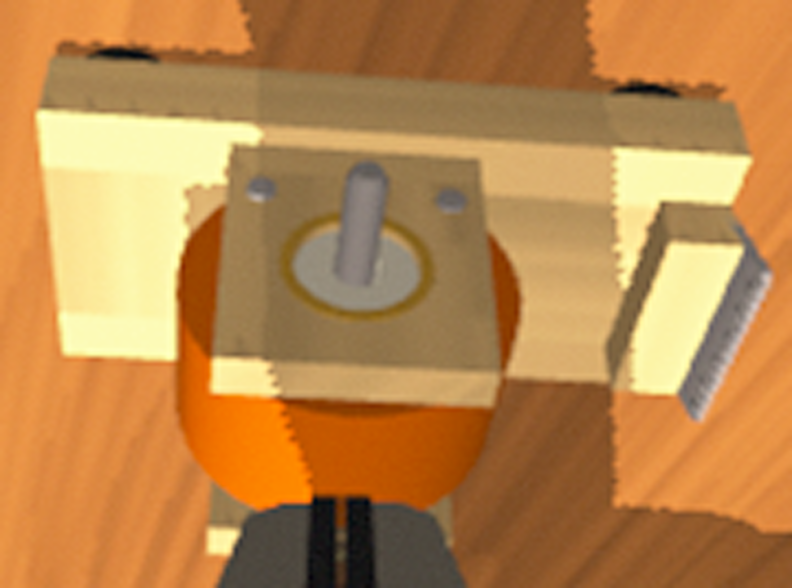

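```bash
python3 - <<'E'
from ins import *
import pickle
a=cv2.imread('pics/right1.png').astype(int); b=cv2.imread('pics/r3.png').astype(int)
A=pickle.load(open('right1.pkl','rb'));B=pickle.load(open('r3.pkl','rb')); print('cam moved',np.abs(np.array(A['t'])-B['t']).max())
d=np.abs(a-b).max(2)>70
for n,(r0,r1,c0,c1) in dict(cup=(15,150,88,210),bottle=(35,120,310,360),jar=(155,225,120,185)).items(): print(n,d[r0:r1,c0:c1].mean())
cv2.imwrite('pics/fin.png',np.vstack([cv2.resize(np.hstack([a,b]).astype('uint8'),(800,300)) ]))
print(robot.observe()['contact_force'])
E
```

```text
cam moved 0.06791407966947816
cup 0.011171827565270189
bottle 0.006352941176470588
jar 0.0
[ 0.05  0.24 -0.87]
```

View pics/fin.png

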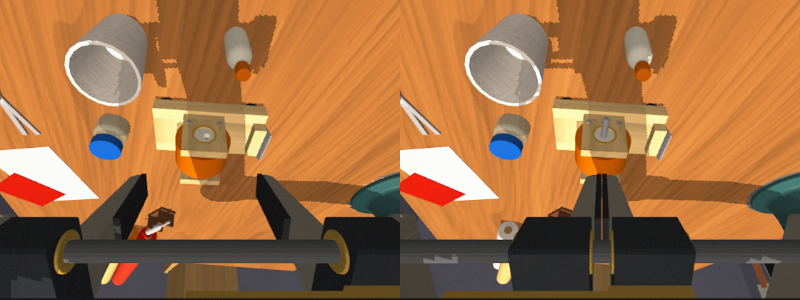

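The before and after pictures show the cup, bottle and jar unmoved, and the spindle through the window. Nothing is touching the robot, so I'm handing in.

```bash
python3 - <<'E'
from h import *
robot.job_done(); print(robot.observe()['t'])
E
```

```text
the job is handed in; nothing more can be done
the job is handed in; nothing more can be done
```

The spindle is in place and I handed the job in at about 54 s. It runs through the left cheek, the roll and the bush, with its flange pressed against the left cheek.

**What I did:**
- **Grip and insertion:** I gripped the tube beside the flange and inserted it, aiming at the bush, which lay about 3.4 mm off centre towards the cutter bar.
- **Feeling for the bush:** The nose first stopped on the bush face at about 9 N. Moving it about 1 mm lower let it slip in. I then squared the spindle up, and the bush followed.
- **Pushing home:** I let go and pushed the flange home with the shut fingers until it went stiff. The highest force I recorded was about 19 N.

**Last checks:**
- **Squareness:** The first look at the right side showed the tip about 2 mm off. I pressed the flange again off centre and then in the middle. The tip now projects through the window within about 1 mm of square, level with the bore.
- **Roll and flange:** The roll looks slightly higher than it started, which fits it hanging on the spindle, but I did not measure this. I checked that the flange was flush only by sight, before the corrective presses, and afterwards only by the stiff stop. A gap of a few tenths of a millimetre would not show in the pictures.
- **Surroundings:** The cup, bottle and jar are unmoved, and the force reading was about zero with the robot clear.
- **Disagreement:** The stops felt against the bush and the cheek were about 2 mm from where my camera fit put them along the bore axis, which is within the calibration error.

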